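# Pocket the sensor cans and close the dust cabinet

### The arm

A 7-joint arm with a two-finger parallel gripper is mounted at the origin on the work surface. World frame = base frame: x ahead of the robot, y to its left, z up, the work surface at z = 0. Lengths are in m, angles in rad, forces in N, time in s.
With the tool pointing down it reaches from about 0.4 to 0.9 m from the base axis. Payload 5.6 kg.
Tool frame: the origin (TCP) lies on the mounting face of the last link; the fingertips stand 190 mm ahead of it and the grasp point (between the pads) lies 171 mm ahead of it; z points along the fingers, y is the line along which they close (so a half turn about z gives the same grasp; the last joint's range is limited). The gripper opens to 92 mm and grips with 3 to 60 N. Pads are 20 mm wide; open, the fingers measure 128 mm over their backs; the gripper's body (75 mm by 189 mm) begins 69 mm behind the grasp point.
Start: joints at [1.306, 0.468, -0.012, 1.603, 0.006, 1.071, -0.056], TCP at [0.143, -0.634, 0.405] pointing down, gripper open.
Joint ranges: [-2.53, 2.53], [-0.31, 2.02], [-1.57, 1.55], [0.28, 2.44], [-1.29, 4.43], [0.15, 1.84], [-2.92, 2.92]. Speed limits (rad/s): [2.57, 2.57, 3.14, 3.14, 3.14, 3.14, 3.14].

### API

Orientations are given as a 3x3 rotation matrix whose columns are the frame's x, y, z axes.
In Python, from workcell import bot gives the robot as it stands.
- The arm moves only by the tool jog_arm, never from a script. Its argument "moves" is a list that holds one entry, the list of rows, each a list of 7 numbers: the shift along the world's x, y, z each as a share of 12 cm, from -1 to 1, then the turn, a rotation vector about the world's x, y, z each as a share of 180 degrees, from -1 to 1, then the finger opening in mm, from 0 to 91.9. In form: [[[tx, ty, tz, wx, wy, wz, gripper], ...]]. A call has 1 to 10 rows; each row shifts and turns the commanded pose from where the row before left it; what a row does not reach is not made up. A row lasts 1/8 s, in which the tool goes at most 62.5 mm and 10.7 degrees, less where a joint would pass 70% of its speed; a pose out of reach is approached as far as the arm can. A call with a number of a shift or a turn outside -1 to 1 is refused whole. A call with a gripper value outside its range is refused whole. The fingers move at their own pace and stop on an object; the grip force is fixed at half the most. Time passes only in rows, so rows that do not move let the fingers close. It gives the time, the measured TCP pose, the force, the opening and the grip force at its end, in the units of the state.
- bot.sense(): the state, without advancing time (a new reading comes with each control period).
- bot.grab_frame(name): name is "scene" or "side" or "wrist"; returns (picture, depth): 420x560x3 uint8, red, green, blue; 420x560 float32, m along the optical axis (not along the pixel's ray), 0 where there is no reading.
- bot.camera_model(name): a dict with "mtx" (3x3 intrinsics, pixels), "world_from_camera" (4x4, takes a point from camera to world coordinates). Camera axes: x right, y down, z forward; pixel columns grow to the right and rows downward; lengths in m; the calibration is good to about 2 mm. A picture is of the moment at which its call begins: read the wrist's pose just before it. camera_model takes no time and is no camera call; for the wrist camera it gives the pose at the moment of the call.
- bot.close_job(): hands the job in; it is judged then, once.
The state is a dict: "t": time; "qpos": joint angles; "joint_vel": joint speeds; "tau": joint torques, N m; "tcp_pos": TCP position; "orientation": TCP orientation; "ft_force": force on the tool from outside, world axes, zero at the start; "wrist_torque": the same for the moment, N m; "finger_gap": finger opening in m; "gripper_force": force on a finger pad.
Only numpy, scipy, OpenCV 4.12 (cv2) and the standard library are available. Lean on these libraries where they do the work, as an engineer would, in place of code of your own. Each camera call takes 0.05 s, during which the arm holds its last target. There are 200 camera calls.

### The job

Inside the open dust cabinet, slide each of the three round sensor cans across the carrier frame, without lifting it off the frame, until it drops into the pocket of its own size and lies flat at the bottom. Then swing the clear lid fully shut, and leave everything else on the table and in the cabinet where it is.

Things in the scene. Friction and masses are not known exactly. Their poses are not given: they have to be found in the camera images.
- cabinet: Clear polycarbonate dust cabinet: a low open-topped box fixed to the table, 260 (x) x 400 (y) x 50 high, walls and floor 5 thick. Origin: centre of its underside; z up, x towards the hinge side.
- lid (a joint): Angle of the clear lid (260 x 400, 6 thick, 0.3 kg) hinged along the cabinet's +x rim: 0 = shut, flat on the rim; about 1.6 = standing upright or leaning slightly back; 1.9 = limit. A stiff hinge: it stays where it is left.
- lid_hinge (a point): Centre of the lid's hinge line, at the top of the cabinet's +x rim; the line runs along the cabinet's y.
- lid_handle (a point): Grip point of the steel knob on the lid's outer face, 35 out from the face, mid-width, 30 from the free edge (outer face is the top when shut, the +x side when upright); moves with the lid.
- carrier: Silver aluminium MEMS carrier frame, 180 (x) x 250 (y) x 22 thick, fixed on the cabinet's floor, its flat top 27 above the table (23 below the cabinet's rim). Three blind round black-floored pockets 9 deep in a row along y in its +x half. Origin: centre of its underside.
- carrier_hole0 (a point): Centre of the mouth of the large pocket, 48 diameter, 9 deep, at the frame's top face, at (35, 78) from the carrier's origin in its own x, y; z up.
- carrier_hole1 (a point): Centre of the mouth of the small pocket, 34 diameter, 9 deep, at (35, 0) from the carrier's origin.
- carrier_hole2 (a point): Centre of the mouth of the medium pocket, 41 diameter, 9 deep, at (35, -78) from the carrier's origin.
- can_large: Steel sensor can, large one: a flat round disc, diameter 44, 8 high, with a gold-plated top face and a tiny black port in it, standing flat on the carrier's top in its -x half. Belongs in the large pocket (point carrier_hole0). Origin: centre of its underside; z up.
- can_small: Steel sensor can, small one: a flat round disc, diameter 30, 8 high, with a gold-plated top face and a tiny black port in it, standing flat on the carrier's top in its -x half. Belongs in the small pocket (point carrier_hole1). Origin: centre of its underside; z up.
- can_medium: Steel sensor can, medium one: a flat round disc, diameter 37, 8 high, with a gold-plated top face and a tiny black port in it, standing flat on the carrier's top in its -x half. Belongs in the medium pocket (point carrier_hole2). Origin: centre of its underside; z up.
- pin_block: Bystander: gold-plated connector pin block, 50 x 22 x 16 with pins 9 high, on the cabinet's floor at the +y side of the carrier. Origin: centre of its underside.
- quartz_window: Bystander: small square quartz window, 34 x 34 x 5, on the cabinet's floor at the -y side of the carrier. Origin: centre of its underside.
- tweezer_rest: Bystander: black ceramic tweezer rest, 50 x 70 x 22, on the table. Origin: centre of its underside.
- tweezers: Bystander: steel tweezers, 124 long, 14 wide, lying on the table. Origin: middle, on the table.
- bottle: Bystander: white closed jar, diameter 56, 130 high, on the table. Origin: centre of its underside.
- dish: Bystander: shallow glass dish, diameter 90, 18 high, on the table. Origin: centre of its underside.
- weight: Bystander: steel check weight, cylinder of diameter 32, 30 high, on the table. Origin: centre of its underside.

How it is judged:
On the way:
1. the three cans lie in their own pockets, the lid still open (horizontal distance between can_large and carrier_hole0 below 0.005 m and z of can_large in the frame of carrier_hole0 below -0.0065 m and angle between each of can_large, can_small, can_medium's own z axis and vertical below 0.1 rad and horizontal distance between can_small and carrier_hole1 below 0.005 m and z of can_small in the frame of carrier_hole1 below -0.0065 m and horizontal distance between can_medium and carrier_hole2 below 0.005 m and z of can_medium in the frame of carrier_hole2 below -0.0065 m and value of joint lid above 0.5 rad), for 0.2 s.
At the end, for the whole second after the job is handed in: Each can lies in the pocket of its own size: within 5 mm of the pocket's centre, its underside at least 6.5 mm below the frame's top, tilted less than 0.1 rad and at rest; the lid is shut to within 0.06 rad (horizontal distance between can_large and carrier_hole0 below 0.005 m and z of can_large in the frame of carrier_hole0 below -0.0065 m and angle between each of can_large, can_small, can_medium's own z axis and vertical below 0.1 rad and horizontal distance between can_small and carrier_hole1 below 0.005 m and z of can_small in the frame of carrier_hole1 below -0.0065 m and horizontal distance between can_medium and carrier_hole2 below 0.005 m and z of can_medium in the frame of carrier_hole2 below -0.0065 m and linear speed of each of can_large, can_small, can_medium below 0.02 m/s and value of joint lid below 0.06 rad); the robot touches nothing.
It fails at once if a can is lifted more than 12 mm off the frame's top (z of can_large in the frame of carrier_hole0 above 0.012 m or z of can_small in the frame of carrier_hole1 above 0.012 m or z of can_medium in the frame of carrier_hole2 above 0.012 m).
It fails at once if a bystander on the table or in the cabinet is moved more than 20 mm (distance of any of pin_block, quartz_window, tweezer_rest, tweezers, bottle, dish, weight from where it was at the start of the episode above 0.02 m).
It also fails if it takes over 69 s, if anything falls off the work surface, if the arm or the gripper's body presses on something with over 40 N, if the wrist force passes 120 N, or if a joint passes its speed limit or range.

## Working session

There is one attempt and no reset: what is moved stays moved. The work goes in short steps, Python scripts to look and compute and a tool call to move; the robot and the scene stay as the last step left them, time stands still between calls to the robot, and variables do not carry over. Pictures are saved under pics/ and viewed, at most 12 in all, crops included, and the job is handed in when it is done.

Besides the shell and the picture viewer there is one more tool, called after "Request:" as a command line: name --argument value ..., lists and objects as JSON in quotes. jog_arm: Moves the arm, as the interface text tells. Shift numbers are shares of 12 cm and turn numbers shares of 180 degrees, none past 1 either way. Its arguments: {"type":"object","properties":{"moves":{"type":"array"}},"required":["moves"]}

```bash
mkdir -p pics; python3 - <<'E'
from workcell import bot
import cv2,numpy as np
s=bot.sense();print({k:np.round(v,3).tolist() for k,v in s.items()})
for n in("scene","side"):
    p,d=bot.grab_frame(n);np.savez(f'{n}.npz',p=p,d=d,**bot.camera_model(n));cv2.imwrite(f'pics/{n}0.png',p[:,:,::-1])
    print(n,bot.camera_model(n))
E
```

```text
{'t': 0.0, 'qpos': [1.306, 0.468, -0.012, 1.604, 0.006, 1.071, -0.056], 'joint_vel': [0.001, 0.001, -0.001, -0.0, 0.0, 0.001, -0.002], 'tau': [-0.002, -52.057, -0.013, -24.375, -0.056, 0.017, 0.0], 'tcp_pos': [0.143, -0.634, 0.404], 'orientation': [[0.976, 0.22, -0.0], [0.22, -0.976, 0.002], [-0.0, -0.002, -1.0]], 'ft_force': [-0.775, 0.062, 0.474], 'wrist_torque': [0.042, 0.058, 0.033], 'gripper_force': 0.0, 'finger_gap': 0.092}
scene {'mtx': array([[420.06518383,   0.        , 281.29726468],
       [  0.        , 420.06518383, 211.89280576],
       [  0.        ,   0.        ,   1.        ]]), 'world_from_camera': array([[-0.99988834, -0.01049188,  0.01064108,  0.50314059],
       [-0.01453267,  0.84856073, -0.52889837,  0.58403014],
       [-0.00348046, -0.52899395, -0.84861846,  0.98517418],
       [ 0.        ,  0.        ,  0.        ,  1.        ]])}
side {'mtx': array([[444.98700172,   0.        , 273.02770064],
       [  0.        , 444.98700172, 211.87720233],
       [  0.        ,   0.        ,   1.        ]]), 'world_from_camera': array([[ 0.97650457, -0.13604404,  0.16712522,  0.29134634],
       [-0.21526644, -0.57997231,  0.78567963, -1.08717015],
       [-0.00995903, -0.8031962 , -0.59563133,  0.91557756],
       [ 0.        ,  0.        ,  0.        ,  1.        ]])}
```

View pics/scene0.png

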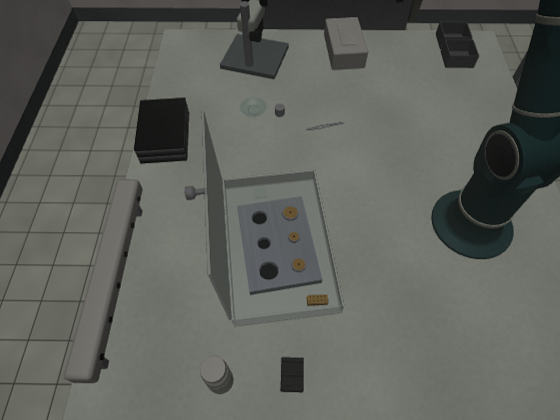

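View pics/side0.png

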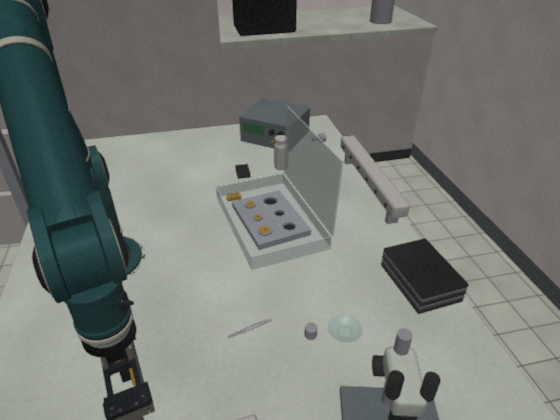

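```bash
cat > h.py <<'E'
import numpy as np,cv2
def proj(K,T,P):
    P=np.atleast_2d(P);c=(P-T[:3,3])@T[:3,:3];return (c/c[:,2:])@K.T
def ray(K,T,u,v,z):
    d=T[:3,:3]@np.linalg.solve(K,[u,v,1]);o=T[:3,3];return o+d*(z-o[2])/d[2]
E
python3 - <<'E'
import numpy as np,cv2
from h import *
for n,roi in(("scene",(225,165,345,325)),("side",(210,170,330,270))):
    f=np.load(n+'.npz');p=f['p'];K=f['mtx'];T=f['world_from_camera'];d=f['d']
    x0,y0,x1,y1=roi
    c=p[y0:y1,x0:x1].astype(int)
    gold=((c[...,0]-c[...,2])>40).astype(np.uint8)
    dark=(c.sum(2)<180).astype(np.uint8)
    for nm,m,z in(("gold",gold,.035),("dark",dark,.027)):
        k,l,s,cen=cv2.connectedComponentsWithStats(m)
        for i in range(1,k):
            if s[i,4]>30:
                u,v=cen[i]+[x0,y0];w=ray(K,T,u,v,z);dd=d[int(v),int(u)]
                ap=T[:3,:3]@(np.linalg.solve(K,[u,v,1])*dd)+T[:3,3]
                xs=ray(K,T,s[i,0]+x0-.5,v,z);xe=ray(K,T,s[i,0]+s[i,2]+x0-.5,v,z)
                print(n,nm,s[i],np.round([u,v],1),np.round(w,4),"dep",np.round(ap,3),"w",round(np.linalg.norm(xe-xs),4))
    if n=="scene":
        cv2.imwrite('pics/crop1.png',cv2.resize(p[160:330,195:350][:,:,::-1],None,fx=3.5,fy=3.5,interpolation=cv2.INTER_CUBIC))
E
```

```text
scene gold [ 59  42  13  11 109] [289.9 211.9] [ 0.4922 -0.0084  0.035 ] dep [ 0.492 -0.009  0.033] w 0.0346
scene gold [65 68  9  7 48] [293.7 236. ] [0.4822 0.0645 0.035 ] dep [0.482 0.066 0.037] w 0.0232
scene gold [68 94 12 11 94] [298.4 263.7] [0.4706 0.1425 0.035 ] dep [0.471 0.143 0.035] w 0.0297
scene gold [ 82 130  21   9 149] [317. 299.] [0.4273 0.2329 0.035 ] dep [0.426 0.226 0.016] w 0.0495
scene dark [ 27  47  15  12 145] [259.  217.6] [0.5744 0.0055 0.027 ] dep [0.575 0.001 0.019] w 0.04
scene dark [ 33  73  12  11 104] [263.4 243.1] [0.5598 0.0818 0.027 ] dep [0.56  0.078 0.019] w 0.0308
scene dark [ 35  97  18  18 244] [268.4 270.6] [0.5446 0.1584 0.027 ] dep [0.545 0.153 0.016] w 0.0445
scene dark [ 25 115  71  15 137] [284.7 287.1] [0.5038 0.201  0.027 ] dep [0.504 0.196 0.013] w 0.1717
side gold [16 23 15  8 90] [233.3 196.4] [0.423  0.1947 0.035 ] dep [0.425 0.217 0.02 ] w 0.0525
side gold [36 31  8  5 35] [249.6 203.1] [0.4713 0.1421 0.035 ] dep [0.471 0.143 0.035] w 0.0274
side gold [49 56 12  7 67] [264.5 229.2] [ 0.4926 -0.009   0.035 ] dep [ 0.493 -0.008  0.034] w 0.0379
side dark [27  0 13  8 93] [242.9 173.3] [0.4822 0.3515 0.027 ] dep [0.485 0.369 0.016] w 0.0495
side dark [55 29 11  5 43] [269.9 201.1] [0.5435 0.1484 0.027 ] dep [0.546 0.161 0.018] w 0.0381
side dark [74 55 11  4 37] [288.9 226.6] [ 0.5731 -0.0041  0.027 ] dep [0.576 0.007 0.018] w 0.0353
```

View pics/crop1.png

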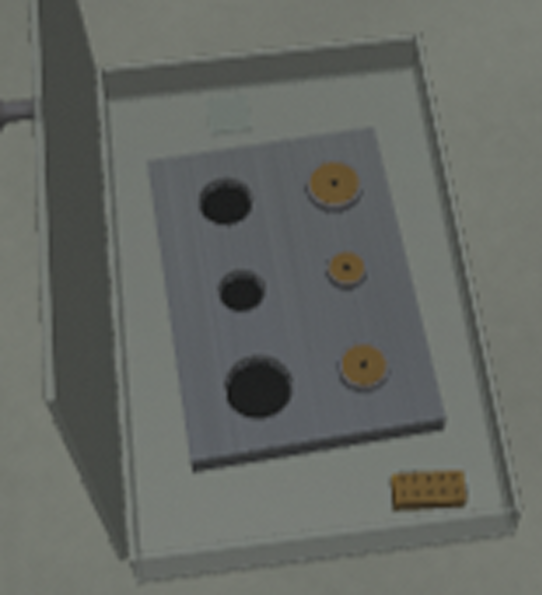

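Request:
jog_arm --moves '[[[0.32,0.38,0,0,0,0,60],[0.32,0.38,0,0,0,0,60],[0.32,0.38,0,0,0,0,60],[0.32,0.38,0,0,0,0,60],[0.32,0.38,0,0,0,0,60],[0.32,0.38,0,0,0,0,60],[0.32,0.38,0,0,0,0,60],[0.32,0.38,0,0,0,0,60],[0.32,0.38,0,0,0,0,60],[0,0.4,0,0,0,0,60]]]'

```text
t: 1.35
tcp_pos: [0.4905, -0.1734, 0.4043]
orientation: [[0.975, 0.222, 0.001], [0.222, -0.975, 0.001], [0.001, -0.001, -1.0]]
ft_force: [-0.3, -0.1, 0.3]
finger_gap: 0.0599
gripper_force: 0.0
```

Request:
jog_arm --moves '[[[0,0.4,0,0,0,-0.01,60],[0,0.4,0,0,0,0,60],[0,0.4,0,0,0,0,60],[0,0.4,0,0,0,0,60],[0,0.4,0,0,0,0,60],[0,0,0,0,0,0,60],[0,0,0,0,0,0,60]]]'

```text
t: 2.22
tcp_pos: [0.4885, 0.0637, 0.4044]
orientation: [[0.982, 0.189, -0.001], [0.189, -0.982, -0.001], [-0.001, 0.001, -1.0]]
ft_force: [-0.3, -1.0, 0.1]
finger_gap: 0.0598
gripper_force: 0.0
```

```bash
cat >> h.py <<'E'
def look(n,name,scale=1,roi=None):
    from workcell import bot
    s=bot.sense();cm=bot.camera_model(n);p,d=bot.grab_frame(n)
    np.savez(f'{name}.npz',p=p,d=d,**cm)
    if roi: p=p[roi[1]:roi[3],roi[0]:roi[2]]
    cv2.imwrite(f'pics/{name}.png',cv2.resize(p[:,:,::-1],None,fx=scale,fy=scale,interpolation=cv2.INTER_CUBIC))
    print(s['t'],np.round(s['tcp_pos'],4),np.round(s['orientation'],4).tolist(),s['finger_gap'])
    return s,cm
E
python3 -c "
from h import *
s,c=look('wrist','w1');print(np.round(s['qpos'],3),c['world_from_camera'])"
```

```text
2.225 [0.4885 0.0637 0.4044] [[0.982, 0.1888, -0.0008], [0.1888, -0.982, -0.0007], [-0.0009, 0.0005, -1.0]] 0.0597736516813891
[ 0.179  0.239 -0.43   1.957  0.121  0.971 -1.69 ] [[ 0.1890866  -0.94018689 -0.2833635   0.5678979 ]
 [-0.98195778 -0.18037371 -0.05678239  0.07942847]
 [ 0.00227473  0.28898778 -0.95733008  0.38425167]
 [ 0.          0.          0.          1.        ]]
```

View pics/w1.png

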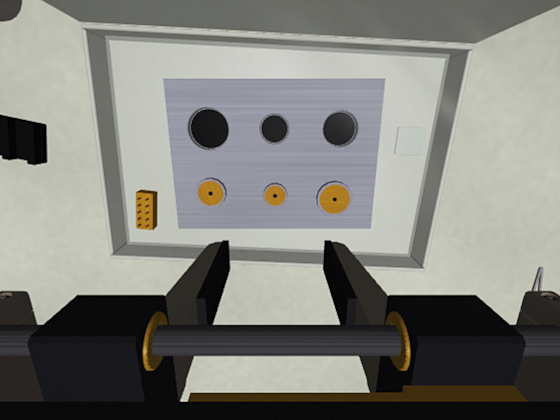

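```bash
cat >> h.py <<'E'
def meas(name,roi=(165,80,390,230)):
    f=np.load(name+'.npz');p=f['p'];K=f['mtx'];T=f['world_from_camera'];d=f['d']
    x0,y0,x1,y1=roi;c=p[y0:y1,x0:x1].astype(int)
    for nm,m,z in(("gold",(c[...,0]-c[...,2])>50,.035),("dark",c.sum(2)<300,.027)):
        m=m.astype(np.uint8)
        for q in cv2.findContours(m,cv2.RETR_EXTERNAL,cv2.CHAIN_APPROX_NONE)[0]:
            if cv2.contourArea(q)<250: continue
            pts=np.array([ray(K,T,u+x0,v+y0,z)[:2] for u,v in q[:,0]],np.float32)
            cc,r=cv2.minEnclosingCircle(pts);(e,ax,_)=cv2.fitEllipse(pts*1000)
            i,j=q[:,0].mean(0).astype(int)+[x0,y0]
            ap=T[:3,:3]@(np.linalg.solve(K,[i,j,1])*d[j,i])+T[:3,3]
            print(nm,(i,j),"enc",np.round(cc,4),"D",round(2000*r,1),"ell",np.round(e,1),np.round(ax,1),"depth z",round(ap[2],4))
E
python3 - <<'E'
from h import *
meas('w1')
f=np.load('w1.npz');K=f['mtx'];T=f['world_from_camera'];d=f['d'];p=f['p']
for u,v,z in((164,79,.027),(385,79,.027),(178,228,.027),(372,228,.027),(82,26,.05),(473,46,.05),(424,268,.05),(112,254,.05)):
    print((u,v),np.round(ray(K,T,u,v,z),4))
for v in (82,120,150,225): print(v,d[v,300], p[v,300])
for n in("scene","side"):
    g=np.load(n+'.npz');K=g['mtx'];T=g['world_from_camera']
    pts=((203,112),(211,275),(231,320),(199,190),(193,192)) if n=="scene" else ((288,108),(341,165),(328,244),(322,138))
    for u,v in pts: 
        dd=g['d'][v,u];print(n,(u,v),np.round(T[:3,:3]@(np.linalg.solve(K,[u,v,1])*dd)+T[:3,3],3))
E
```

```text
gold (np.int64(274), np.int64(195)) enc [0.4814 0.0638] D 25.3 ell [481.4  63.8] [23.9 24.4] depth z 0.0342
gold (np.int64(334), np.int64(198)) enc [ 0.4909 -0.0094] D 37.1 ell [490.8  -9.4] [35.7 35.9] depth z 0.036
gold (np.int64(210), np.int64(192)) enc [0.4695 0.142 ] D 31.3 ell [469.5 142.1] [29.8 30.1] depth z 0.0355
dark (np.int64(274), np.int64(128)) enc [0.5588 0.0794] D 31.8 ell [558.8  79.3] [30.2 30.6] depth z 0.0202
dark (np.int64(341), np.int64(126)) enc [0.5735 0.0032] D 41.1 ell [573.3   3. ] [37.6 40.3] depth z 0.0184
dark (np.int64(207), np.int64(127)) enc [0.5442 0.1559] D 48.3 ell [544.2 155.9] [45.2 47.2] depth z 0.0175
(164, 79) [0.5883 0.2108 0.027 ]
(385, 79) [ 0.6354 -0.0332  0.027 ]
(178, 228) [0.4128 0.1786 0.027 ]
(372, 228) [ 0.4603 -0.0693  0.027 ]
(82, 26) [0.6205 0.2869 0.05  ]
(473, 46) [ 0.678  -0.1053  0.05  ]
(424, 268) [ 0.4275 -0.14    0.05  ]
(112, 254) [0.3727 0.2499 0.05  ]
82 0.32877508 [151 152 165]
120 0.34200367 [146 148 161]
150 0.3520711 [145 145 158]
225 0.37902594 [148 151 162]
scene (203, 112) [ 0.69  -0.096  0.31 ]
scene (211, 275) [0.633 0.29  0.302]
scene (231, 320) [0.631 0.276 0.003]
scene (199, 190) [0.68  0.098 0.285]
scene (193, 192) [0.691 0.105 0.288]
side (288, 108) [0.639 0.282 0.304]
side (341, 165) [ 0.692 -0.101  0.295]
side (328, 244) [ 0.672 -0.105  0.019]
side (322, 138) [0.696 0.083 0.284]
```

Request:
jog_arm --moves '[[[-0.059,0,-0.45,0,0,0,46],[0,0,-0.45,0,0,0,46],[0,0,-0.4,0,0,0,46],[0,0,-0.15,0,0,0,46],[0,0,0,0,0,0,46],[0,0,0,0,0,0,46]]]'

```text
t: 3.02
tcp_pos: [0.482, 0.0636, 0.2314]
orientation: [[0.982, 0.188, 0.001], [0.188, -0.982, -0.0], [0.001, 0.0, -1.0]]
ft_force: [0.2, -0.4, -0.8]
finger_gap: 0.046
gripper_force: 0.0
```

```bash
python3 -c "
from h import *
look('wrist','w2');meas('w2',(0,0,560,300))"
```

```text
3.025 [0.482  0.0636 0.2314] [[0.9822, 0.1877, 0.0013], [0.1877, -0.9822, -0.0001], [0.0012, 0.0004, -1.0]] 0.04598289365725137
gold (np.int64(44), np.int64(267)) enc [0.4398 0.2109] D 57.7 ell [440.2 211.5] [33.  55.7] depth z 0.0269
gold (np.int64(274), np.int64(250)) enc [0.4814 0.0644] D 25.5 ell [481.5  64.4] [24.7 24.8] depth z 0.0356
gold (np.int64(386), np.int64(255)) enc [ 0.4909 -0.0088] D 37.4 ell [490.9  -8.9] [36.5 36.6] depth z 0.0359
gold (np.int64(153), np.int64(246)) enc [0.4694 0.1427] D 31.5 ell [469.5 142.8] [30.5 30.7] depth z 0.0364
dark (np.int64(540), np.int64(295)) enc [ 0.4786 -0.1329] D 27.1 ell [ 479.1 -131.5] [ 7.2 32. ] depth z 0.1349
dark (np.int64(373), np.int64(285)) enc [ 0.4776 -0.0168] D 114.8 ell [ 548.3 -133.5] [105.9 371.3] depth z 0.027
dark (np.int64(178), np.int64(285)) enc [0.4481 0.1364] D 114.7 ell [469.4 261.3] [102.2 351.3] depth z 0.0267
dark (np.int64(55), np.int64(258)) enc [0.4369 0.2122] D 51.9 ell [437.5 215.9] [32.7 49.3] depth z 0.0213
dark (np.int64(273), np.int64(124)) enc [0.559  0.0802] D 30.2 ell [559.   80.2] [29.4 29.6] depth z 0.0183
dark (np.int64(397), np.int64(124)) enc [0.5732 0.0068] D 37.0 ell [573.3   6.4] [34.9 36.4] depth z 0.0189
dark (np.int64(421), np.int64(122)) enc [0.5744 0.002 ] D 39.8 ell [572.8   7.7] [40.9 45.3] depth z 0.0188
dark (np.int64(149), np.int64(124)) enc [0.5448 0.1532] D 43.7 ell [544.8 153.6] [41.9 43.1] depth z 0.0179
dark (np.int64(123), np.int64(125)) enc [0.5443 0.1565] D 47.1 ell [544.8 153.5] [47.1 49.9] depth z 0.0188
```

View pics/w2.png

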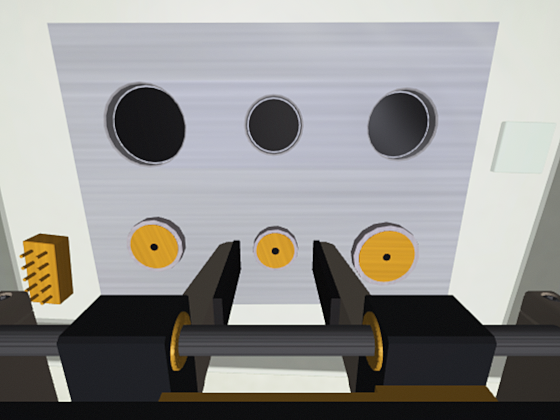

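Request:
jog_arm --moves '[[[0,0,-0.1,0,0,0,46],[0,0,0,0,0,0,46],[0,0,0,0,0,0,25],[0,0,0,0,0,0,25],[0,0,0,0,0,0,25],[0,0,0,0,0,0,25]]]'

```text
t: 3.82
tcp_pos: [0.4816, 0.0644, 0.2188]
orientation: [[0.982, 0.189, 0.0], [0.189, -0.982, 0.0], [0.0, 0.0, -1.0]]
ft_force: [0.3, 0.2, 1.5]
finger_gap: 0.0287
gripper_force: 30.0
```

```bash
python3 -c "
from h import *
look('wrist','w3');meas('w3',(0,0,560,300))" | grep -v "enc \[0.4[347]"
```

```text
3.825 [0.4816 0.0644 0.2188] [[0.9819, 0.1891, 0.0002], [0.1891, -0.9819, 0.0], [0.0002, 0.0, -1.0]] 0.02867573201774805
gold (np.int64(276), np.int64(258)) enc [0.4813 0.0645] D 25.5 ell [481.4  64.5] [24.7 24.9] depth z 0.0358
gold (np.int64(395), np.int64(264)) enc [ 0.4909 -0.0089] D 37.5 ell [490.9  -8.9] [36.6 36.6] depth z 0.0356
gold (np.int64(147), np.int64(253)) enc [0.4694 0.1427] D 31.4 ell [469.5 142.7] [30.5 30.8] depth z 0.0354
dark (np.int64(541), np.int64(295)) enc [ 0.4835 -0.1177] D 24.9 ell [ 484.4 -116.5] [ 6.7 29. ] depth z 0.1213
dark (np.int64(350), np.int64(285)) enc [0.4801 0.0049] D 96.6 ell [517.  -54.1] [ 78.6 223.9] depth z 0.0268
dark (np.int64(217), np.int64(274)) enc [0.4597 0.1055] D 121.2 ell [461.9  98.1] [ 40.3 134.3] depth z 0.0713
dark (np.int64(274), np.int64(124)) enc [0.5589 0.0801] D 30.1 ell [559.   80.1] [29.5 29.5] depth z 0.0173
dark (np.int64(407), np.int64(123)) enc [0.5731 0.0072] D 36.7 ell [573.2   6.6] [34.7 36.3] depth z 0.0188
dark (np.int64(432), np.int64(121)) enc [0.5738 0.0035] D 39.9 ell [572.8   8.2] [40.7 46. ] depth z 0.0168
dark (np.int64(142), np.int64(123)) enc [0.5449 0.1529] D 43.5 ell [544.8 153.4] [41.6 43. ] depth z 0.0189
dark (np.int64(115), np.int64(124)) enc [0.5442 0.1565] D 47.0 ell [544.8 153. ] [47.  50.5] depth z 0.0181
```

Request:
jog_arm --moves '[[[0.1,0.02,0,0,0,0,25],[0.16,0.032,0,0,0,0,25],[0.16,0.032,0,0,0,0,25],[0.16,0.032,0,0,0,0,25],[0.067,0.014,0,0,0,0,25],[0,0,0,0,0,0,25],[0,0,0,0,0,0,25]]]'

```text
t: 4.75
tcp_pos: [0.5585, 0.0798, 0.2184]
orientation: [[0.982, 0.189, -0.001], [0.189, -0.982, -0.0], [-0.001, 0.0, -1.0]]
ft_force: [0.5, 0.2, 0.4]
finger_gap: 0.0284
gripper_force: 30.0
```

```bash
python3 -c "
from h import *
look('wrist','w4');meas('w4',(0,0,560,300))" | grep -v "enc \[0.4[347]"
```

```text
4.75 [0.5585 0.0798 0.2184] [[0.9819, 0.1892, -0.001], [0.1892, -0.9819, -0.0003], [-0.0011, 0.0001, -1.0]] 0.02838154868243666
gold (np.int64(276), np.int64(258)) enc [0.5582 0.0799] D 25.4 ell [558.3  79.9] [24.6 24.7] depth z 0.0354
dark (np.int64(541), np.int64(295)) enc [ 0.5603 -0.102 ] D 24.8 ell [ 561.3 -100.9] [ 6.8 29.3] depth z 0.12
dark (np.int64(275), np.int64(279)) enc [0.5249 0.0734] D 202.5 ell [543.9  77.1] [ 49.  221.4] depth z 0.0342
dark (np.int64(401), np.int64(253)) enc [0.5741 0.0039] D 40.9 ell [574.7   5. ] [37.7 38.4] depth z 0.0186
dark (np.int64(151), np.int64(253)) enc [0.5449 0.1561] D 47.7 ell [545.5 155.7] [44.1 46.3] depth z 0.0188
dark (np.int64(276), np.int64(163)) enc [0.6135 0.0904] D 240.1 ell [614.5  90. ] [  1.8 545.5] depth z 0.0118
```

View pics/w4.png

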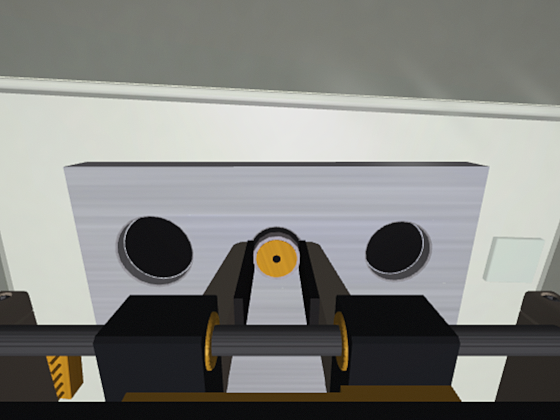

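Request:
jog_arm --moves '[[[0.006,0.001,0,0,0,0,25],[0,0,0,0,0,0,40],[0,0,0,0,0,0,40],[0,0,0,0,0,0,40]]]'

```text
t: 5.3
tcp_pos: [0.5598, 0.08, 0.2187]
orientation: [[0.982, 0.189, 0.0], [0.189, -0.982, -0.0], [0.0, 0.0, -1.0]]
ft_force: [-1.0, -0.4, -0.0]
finger_gap: 0.0397
gripper_force: 0.0
```

```bash
python3 -c "
from h import *
look('wrist','w5');meas('w5',(0,0,560,300))" | grep -v "enc \[0.4[347]"
```

```text
5.3 [0.5598 0.08   0.2187] [[0.9819, 0.1891, 0.0001], [0.1891, -0.9819, -0.0001], [0.0001, 0.0001, -1.0]] 0.03969382504906619
gold (np.int64(276), np.int64(252)) enc [0.5637 0.0809] D 24.2 ell [563.7  80.9] [23.4 23.5] depth z 0.026
dark (np.int64(541), np.int64(295)) enc [ 0.5617 -0.102 ] D 24.9 ell [ 562.7 -100.8] [ 6.8 29.6] depth z 0.1225
dark (np.int64(365), np.int64(285)) enc [0.5597 0.0114] D 103.9 ell [614.8 -77.5] [ 91.4 297.6] depth z 0.028
dark (np.int64(186), np.int64(285)) enc [0.5344 0.1437] D 103.0 ell [549.4 228.8] [ 84.9 261.7] depth z 0.0269
dark (np.int64(400), np.int64(255)) enc [0.5741 0.0039] D 40.8 ell [574.8   4.9] [37.7 38.4] depth z 0.0189
dark (np.int64(150), np.int64(257)) enc [0.5447 0.1562] D 47.6 ell [546.  155.4] [44.4 44.7] depth z 0.0179
dark (np.int64(276), np.int64(166)) enc [0.6134 0.0901] D 241.9 ell [610.8 108. ] [  1.9 376.5] depth z 0.0141
```

Request:
jog_arm --moves '[[[0,0,0.42,0,0,0,40],[-0.25,0.174,0,0,0,0,56],[-0.25,0.174,0,0,0,0,56],[-0.253,0.175,0,0,0,0,56],[0,0,0,0,0,0,56],[0,0,-0.3,0,0,0,56],[0,0,-0.12,0,0,0,56],[0,0,0,0,0,0,56],[0,0,0,0,0,0,56]]]'

```text
t: 6.48
tcp_pos: [0.47, 0.1426, 0.2187]
orientation: [[0.982, 0.189, 0.0], [0.189, -0.982, 0.0], [0.0, 0.0, -1.0]]
ft_force: [-0.8, -0.2, -0.6]
finger_gap: 0.0559
gripper_force: 0.0
```

Request:
jog_arm --moves '[[[0,0,0,0,0,0,30],[0,0,0,0,0,0,30],[0,0,0,0,0,0,30],[0,0,0,0,0,0,30]]]'

```text
t: 6.98
tcp_pos: [0.4696, 0.1427, 0.2188]
orientation: [[0.982, 0.189, 0.0], [0.189, -0.982, -0.0], [0.0, 0.0, -1.0]]
ft_force: [0.3, 0.1, 0.4]
finger_gap: 0.0356
gripper_force: 30.0
```

```bash
python3 -c "
from h import *
look('wrist','w6');meas('w6',(0,0,560,300))" | grep -v "enc \[0.4[34]"
```

```text
6.975 [0.4696 0.1427 0.2188] [[0.982, 0.189, 0.0002], [0.189, -0.982, -0.0001], [0.0002, 0.0002, -1.0]] 0.035574858078562165
gold (np.int64(521), np.int64(268)) enc [ 0.4909 -0.0093] D 37.5 ell [491.   -9.2] [36.3 36.8] depth z 0.0354
gold (np.int64(276), np.int64(258)) enc [0.4694 0.1428] D 31.4 ell [469.3 142.7] [30.5 30.6] depth z 0.0358
gold (np.int64(414), np.int64(128)) enc [0.5593 0.084 ] D 24.2 ell [559.3  84. ] [23.4 23.4] depth z 0.0264
dark (np.int64(540), np.int64(295)) enc [ 0.4724 -0.0392] D 25.2 ell [472.4 -37.9] [ 6.7 29.9] depth z 0.1217
dark (np.int64(359), np.int64(285)) enc [0.4688 0.0776] D 100.8 ell [513.1   6.1] [ 83.8 255.3] depth z 0.0279
dark (np.int64(501), np.int64(252)) enc [ 0.4911 -0.0097] D 44.5 ell [484.  -27.3] [51.4 77.8] depth z 0.0347
dark (np.int64(541), np.int64(137)) enc [0.5735 0.0044] D 40.8 ell [571.2   9.8] [26.7 39.5] depth z 0.0184
dark (np.int64(277), np.int64(128)) enc [0.5442 0.1567] D 47.8 ell [544.2 156.7] [46.9 46.9] depth z 0.019
```

Request:
jog_arm --moves '[[[0.065,-0.087,0,0,0,0,30],[0.13,-0.174,0,0,0,0,30],[0.13,-0.174,0,0,0,0,30],[0.13,-0.174,0,0,0,0,30],[0.13,-0.174,0,0,0,0,30],[0.13,-0.174,0,0,0,0,30],[0.1,-0.134,0,0,0,0,30],[0.054,-0.07,0,0,0,0,30],[0,0,0,0,0,0,30],[0,0,0,0,0,0,30]]]'

```text
t: 8.28
tcp_pos: [0.5733, 0.0041, 0.2184]
orientation: [[0.982, 0.19, -0.001], [0.19, -0.982, 0.0], [-0.001, -0.0, -1.0]]
ft_force: [-0.1, 0.1, -0.4]
finger_gap: 0.0353
gripper_force: 30.0
```

```bash
python3 -c "
from h import *
look('wrist','w7',3,(180,180,400,310));meas('w7',(0,0,560,300))" | grep -v "enc \[0.4[34]"
```

```text
8.275 [0.5733 0.0041 0.2184] [[0.9818, 0.1901, -0.0009], [0.1901, -0.9818, 0.0002], [-0.0008, -0.0004, -1.0]] 0.03534456232781357
gold (np.int64(276), np.int64(258)) enc [0.5731 0.0044] D 31.4 ell [573.    4.2] [30.4 30.6] depth z 0.0356
gold (np.int64(156), np.int64(250)) enc [0.5645 0.077 ] D 24.1 ell [564.4  77. ] [23.4 23.5] depth z 0.0271
dark (np.int64(540), np.int64(295)) enc [ 0.574  -0.1776] D 24.7 ell [ 576.2 -176. ] [ 6.7 29.1] depth z 0.1201
dark (np.int64(157), np.int64(251)) enc [0.5595 0.0797] D 33.9 ell [559.9  79.7] [31.6 31.8] depth z 0.0265
dark (np.int64(276), np.int64(277)) enc [ 0.5398 -0.0026] D 219.3 ell [ 5.6e+02 -1.0e-01] [ 53.1 232.9] depth z 0.0349
dark (np.int64(34), np.int64(251)) enc [0.545  0.1557] D 47.9 ell [545.  155.3] [44.1 47.3] depth z 0.0176
dark (np.int64(176), np.int64(164)) enc [0.6168 0.0714] D 207.9 ell [591.2 210.7] [  2.3 587.8] depth z 0.0145
```

View pics/w7.png

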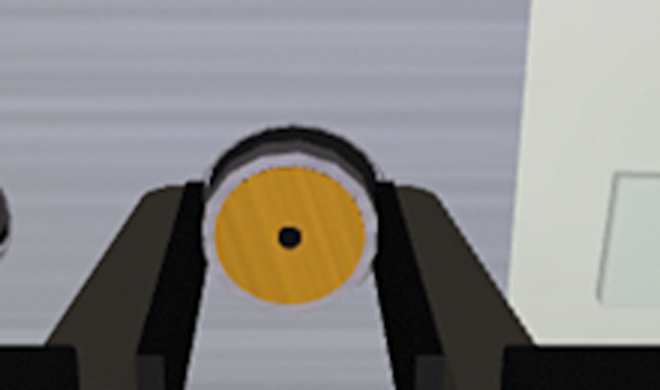

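Request:
jog_arm --moves '[[[0.005,-0.005,0,0,0,0,30],[0,0,0,0,0,0,30],[0,0,0,0,0,0,46],[0,0,0,0,0,0,46],[0,0,0,0,0,0,46]]]'

```text
t: 8.95
tcp_pos: [0.5744, 0.0029, 0.2187]
orientation: [[0.982, 0.189, 0.0], [0.189, -0.982, -0.0], [0.0, 0.0, -1.0]]
ft_force: [0.3, -0.1, -0.3]
finger_gap: 0.0456
gripper_force: 0.0
```

```bash
python3 -c "
from h import *
look('wrist','w8');meas('w8',(0,0,560,300))" | grep gold
```

```text
gold (np.int64(154), np.int64(251)) enc [0.5645 0.0769] D 24.1 ell [564.5  77. ] [23.4 23.4] depth z 0.0266
gold (np.int64(275), np.int64(252)) enc [0.5781 0.004 ] D 29.7 ell [578.2   4. ] [28.9 29.1] depth z 0.0273
```

Request:
jog_arm --moves '[[[0,0,0.42,0,0,0,46],[-0.232,-0.033,0,0,0,0,62],[-0.232,-0.033,0,0,0,0,62],[-0.232,-0.033,0,0,0,0,62],[0,0,0,0,0,0,62],[0,0,-0.3,0,0,0,62],[0,0,-0.12,0,0,0,62],[0,0,0,0,0,0,62],[0,0,0,0,0,0,62]]]'

```text
t: 10.12
tcp_pos: [0.4915, -0.0088, 0.2187]
orientation: [[0.982, 0.189, 0.0], [0.189, -0.982, 0.0], [0.0, -0.0, -1.0]]
ft_force: [0.9, -0.5, 0.2]
finger_gap: 0.062
gripper_force: 0.0
```

Request:
jog_arm --moves '[[[0,0,0,0,0,0,36],[0,0,0,0,0,0,36],[0,0,0,0,0,0,36],[0,0,0,0,0,0,36]]]'

```text
t: 10.62
tcp_pos: [0.4909, -0.009, 0.2188]
orientation: [[0.982, 0.189, 0.0], [0.189, -0.982, -0.0], [0.0, 0.0, -1.0]]
ft_force: [0.3, 0.6, 0.5]
finger_gap: 0.0426
gripper_force: 30.0
```

```bash
python3 -c "
from h import *
look('wrist','w9');meas('w9',(0,0,560,300))" | grep -v dark
```

```text
10.625 [ 0.4909 -0.009   0.2188] [[0.9819, 0.1891, 0.0003], [0.1891, -0.9819, -0.0], [0.0003, 0.0001, -1.0]] 0.042570558191240074
gold (np.int64(276), np.int64(257)) enc [ 0.4909 -0.0088] D 37.4 ell [491.   -8.9] [36.4 36.4] depth z 0.036
gold (np.int64(143), np.int64(114)) enc [0.5602 0.0763] D 24.1 ell [560.3  76.4] [23.4 23.5] depth z 0.0263
gold (np.int64(283), np.int64(114)) enc [0.5741 0.0034] D 29.6 ell [574.    3.4] [29. 29.] depth z 0.026
```

Request:
jog_arm --moves '[[[0.032,0.1,0,0,0,0,36],[0.065,0.2,0,0,0,0,36],[0.065,0.2,0,0,0,0,36],[0.065,0.2,0,0,0,0,36],[0.065,0.2,0,0,0,0,36],[0.065,0.2,0,0,0,0,36],[0.058,0.18,0,0,0,0,36],[0.033,0.1,0,0,0,0,36],[0,0,0,0,0,0,36],[0,0,0,0,0,0,36]]]'

```text
t: 11.92
tcp_pos: [0.5443, 0.1559, 0.2183]
orientation: [[0.982, 0.189, -0.001], [0.189, -0.982, -0.001], [-0.001, 0.001, -1.0]]
ft_force: [-0.3, 0.6, 0.0]
finger_gap: 0.0424
gripper_force: 30.0
```

```bash
python3 -c "
from h import *
look('wrist','w10',3,(180,180,400,310));meas('w10',(0,0,560,300))" | grep -v dark
```

```text
11.925 [0.5443 0.1559 0.2183] [[0.9821, 0.1885, -0.0009], [0.1885, -0.9821, -0.0007], [-0.001, 0.0005, -1.0]] 0.042431752142609545
gold (np.int64(396), np.int64(250)) enc [0.5629 0.0846] D 24.2 ell [563.   84.6] [23.4 23.4] depth z 0.0271
gold (np.int64(276), np.int64(257)) enc [0.5443 0.156 ] D 37.1 ell [544.4 155.9] [36.2 36.4] depth z 0.0357
gold (np.int64(518), np.int64(251)) enc [0.5766 0.0114] D 30.0 ell [576.6  11.4] [29.  29.3] depth z 0.0277
```

View pics/w10.png

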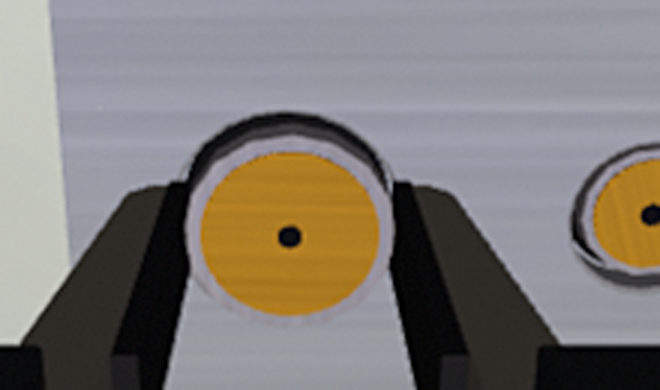

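Request:
jog_arm --moves '[[[0.004,0.003,0,0,0,0,36],[0,0,0,0,0,0,36],[0,0,0,0,0,0,54],[0,0,0,0,0,0,54],[0,0,0,0,0,0,54]]]'

```text
t: 12.6
tcp_pos: [0.5451, 0.157, 0.2187]
orientation: [[0.982, 0.189, 0.0], [0.189, -0.982, -0.0], [0.0, 0.0, -1.0]]
ft_force: [0.9, -0.4, -0.4]
finger_gap: 0.0539
gripper_force: 0.0
```

Request:
jog_arm --moves '[[[0,0,0.3,0,0,0,54],[-0.1,-0.1,0.45,0,0,0,20],[-0.2,-0.3,0.3,0,0,0,0],[-0.1,-0.3,0.3,0,0,0,0],[0,0,0.1,0,0,0,0],[0,0,0,0,0,0,0],[0,0,0,0,0,0,0]]]'

```text
t: 13.48
tcp_pos: [0.497, 0.074, 0.3916]
orientation: [[0.982, 0.191, -0.002], [0.191, -0.982, 0.0], [-0.002, -0.001, -1.0]]
ft_force: [0.6, 0.5, -0.1]
finger_gap: 0.0006
gripper_force: 0.0
```

```bash
python3 - <<'E'
from h import *
look('wrist','w11');meas('w11',(0,0,560,300))
ex=np.array([.982,.189]);ey=np.array([-.189,.982]);o=np.array([.5242,.0735])
for n in('scene','side'):
    look(n,n+'2')
    f=np.load(n+'2.npz');K=f['mtx'];T=f['world_from_camera'];d=f['d']
    v,u=np.mgrid[0:420,0:560];uv=np.stack([u,v,1+0*u],-1).reshape(-1,3)
    P=(np.linalg.inv(K)@uv.T*d.reshape(-1)).T@T[:3,:3].T+T[:3,3]
    c=np.c_[(P[:,:2]-o)@ex,(P[:,:2]-o)@ey,P[:,2]]
    for z0 in(.02,.1,.15,.2,.25,.28,.29,.30,.31):
        m=(abs(c[:,2]-z0)<.005)&(c[:,0]>.1)&(c[:,0]<.22)&(abs(c[:,1])<.21)&(d.reshape(-1)>0)
        if m.sum()>5: print(n,z0,m.sum(),np.round(np.percentile(c[m,0],[5,50,95]),4),np.round(np.percentile(c[m,1],[5,50,95]),3))
E
```

```text
13.475 [0.497  0.074  0.3916] [[0.9816, 0.191, -0.0018], [0.191, -0.9816, 0.0004], [-0.0017, -0.0007, -1.0]] 0.0005950330819927905
gold (np.int64(152), np.int64(219)) enc [0.4335 0.2187] D 55.8 ell [433.7 219.3] [25.  60.6] depth z 0.0209
gold (np.int64(281), np.int64(137)) enc [0.5601 0.0799] D 24.5 ell [560.   79.9] [23.4 23.6] depth z 0.0263
gold (np.int64(349), np.int64(137)) enc [0.5742 0.0048] D 30.3 ell [574.1   5. ] [29.2 29.2] depth z 0.0265
gold (np.int64(213), np.int64(136)) enc [0.5458 0.1545] D 36.0 ell [545.9 154.7] [34.7 34.9] depth z 0.028
dark (np.int64(543), np.int64(292)) enc [ 0.4235 -0.3065] D 50.7 ell [ 426.8 -304.7] [32.1 44.5] depth z 0.2926
dark (np.int64(275), np.int64(286)) enc [0.3489 0.0454] D 276.9 ell [382.8  52.6] [ 81.7 332. ] depth z 0.2553
dark (np.int64(432), np.int64(246)) enc [ 0.4572 -0.1458] D 79.0 ell [ 456.7 -136.7] [20.6 91.1] depth z 0.033
dark (np.int64(453), np.int64(156)) enc [ 0.5734 -0.1195] D 67.1 ell [ 578.6 -119.5] [18.  66.5] depth z 0.0343
dark (np.int64(22), np.int64(148)) enc [0.4887 0.3698] D 72.2 ell [489.6 370.8] [56.5 62.8] 
[... 1206 characters left out ...]
0.1503] [-0.175  0.031  0.178]
13.575 [0.497  0.0738 0.3914] [[0.9816, 0.1909, -0.0024], [0.1909, -0.9816, 0.0003], [-0.0023, -0.0008, -1.0]] 0.0005342041350546924
side 0.02 133 [0.1055 0.1245 0.1356] [-0.205 -0.02   0.191]
side 0.1 143 [0.1242 0.1317 0.1415] [-0.198 -0.048  0.154]
side 0.15 156 [0.1257 0.1328 0.1435] [-0.198 -0.044  0.16 ]
side 0.2 162 [0.1276 0.135  0.1459] [-0.197 -0.05   0.164]
side 0.25 172 [0.1291 0.1375 0.1472] [-0.197 -0.035  0.166]
side 0.28 201 [0.1304 0.1381 0.176 ] [-0.198 -0.036  0.16 ]
side 0.29 201 [0.1308 0.1394 0.1791] [-0.199 -0.02   0.151]
side 0.3 188 [0.1314 0.1383 0.1489] [-0.197 -0.047  0.162]
side 0.31 194 [0.1319 0.1404 0.1497] [-0.196 -0.058  0.158]
```

Request:
jog_arm --moves '[[[0,0,0.45,0,0,0,0],[0,0,0.45,0,0,0,0],[0,0,0.45,0,0,0,0],[0,0,0,0,0,0,0],[0.367,-0.04,0,0,0,0,0],[0.367,-0.04,0,0,0,0,0],[0.367,-0.04,0,0,0,0,0],[0.367,-0.04,0,0,0,0,0],[0.367,-0.04,0,0,0,0,0],[0,0,0,0,0,0,0]]]'

```text
t: 14.88
tcp_pos: [0.7197, 0.0485, 0.5492]
orientation: [[0.982, 0.188, -0.006], [0.188, -0.982, -0.0], [-0.006, -0.001, -1.0]]
ft_force: [0.1, 0.1, -0.8]
finger_gap: 0.0004
gripper_force: 0.0
```

Request:
jog_arm --moves '[[[0,0,0,0,0,0,0]]]'

```text
t: 15.0
tcp_pos: [0.717, 0.0498, 0.5528]
orientation: [[0.982, 0.19, -0.003], [0.19, -0.982, 0.0], [-0.003, -0.001, -1.0]]
ft_force: [0.1, -0.1, 0.8]
finger_gap: 0.0005
gripper_force: 0.0
```

```bash
python3 -c "
from h import *
s,c=look('side','s3',1.4);print(np.round(s['qpos'],2))"
```

```text
15.0 [0.717  0.0498 0.5528] [[0.9817, 0.1904, -0.0032], [0.1904, -0.9817, 0.0003], [-0.0031, -0.0009, -1.0]] 0.0005204007136634681
[ 0.12  0.54 -0.39  1.19  0.2   1.45 -1.63]
```

View pics/s3.png

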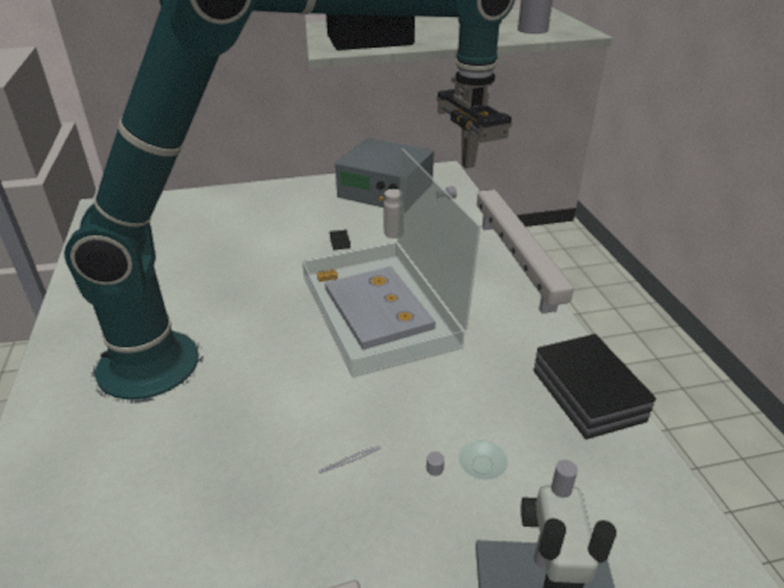

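Request:
jog_arm --moves '[[[0,0,-0.4,0,0,0,0],[0,0,-0.37,0,0,0,0],[0,0,0,0,0,0,0],[-0.16,-0.031,0,0,0,0,0],[-0.16,-0.031,0,0,0,0,0],[0,0,0,0,0,0,0]]]'

```text
t: 15.8
tcp_pos: [0.6782, 0.0418, 0.466]
orientation: [[0.982, 0.189, 0.004], [0.189, -0.982, -0.0], [0.004, 0.001, -1.0]]
ft_force: [0.6, -0.2, 0.8]
finger_gap: 0.0005
gripper_force: 0.0
```

Request:
jog_arm --moves '[[[-0.234,-0.045,-0.025,0,0,0,0],[-0.234,-0.045,-0.025,0,0,0,0],[-0.22,-0.042,-0.086,0,0,0,0],[-0.22,-0.042,-0.086,0,0,0,0],[0,0,0,0,0,0,0]]]'

```text
t: 16.42
tcp_pos: [0.5696, 0.0206, 0.437]
orientation: [[0.982, 0.189, 0.001], [0.189, -0.982, -0.001], [0.001, 0.001, -1.0]]
ft_force: [0.6, 0.4, -0.1]
finger_gap: 0.0
gripper_force: 0.0
```

```bash
python3 -c "
from h import *
look('side','s4',1.4)"
```

```text
16.425 [0.5696 0.0206 0.437 ] [[0.9819, 0.1892, 0.0012], [0.1892, -0.9819, -0.001], [0.0009, 0.0012, -1.0]] 2.136176518343155e-05
```

View pics/s4.png

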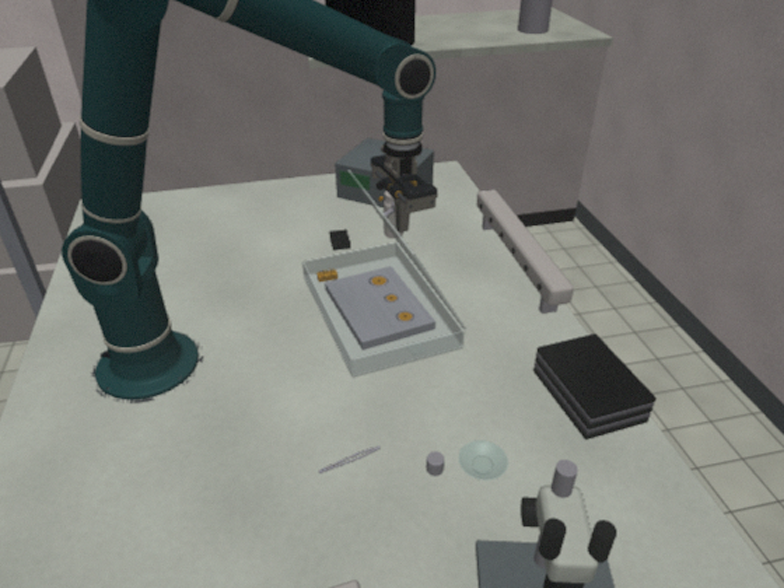

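Request:
jog_arm --moves '[[[-0.191,-0.037,-0.14,0,0,0,0],[-0.191,-0.037,-0.14,0,0,0,0],[-0.148,-0.028,-0.186,0,0,0,0],[-0.148,-0.028,-0.186,0,0,0,0],[-0.096,-0.018,-0.219,0,0,0,0],[-0.096,-0.018,-0.219,0,0,0,0],[-0.037,-0.007,-0.15,0,0,0,0],[0,0,0,0,0,0,0]]]'

```text
t: 17.48
tcp_pos: [0.4622, 0.0001, 0.2865]
orientation: [[0.982, 0.189, -0.001], [0.189, -0.982, 0.0], [-0.001, -0.001, -1.0]]
ft_force: [-0.0, 0.4, 0.1]
finger_gap: 0.0005
gripper_force: 0.0
```

Request:
jog_arm --moves '[[[0,0,-0.1,0,0,0,0],[0,0,-0.1,0,0,0,0],[0,0,-0.08,0,0,0,0],[0,0,0,0,0,0,0]]]'

```text
t: 17.98
tcp_pos: [0.4609, -0.0001, 0.2525]
orientation: [[0.982, 0.189, -0.001], [0.189, -0.982, 0.0], [-0.001, -0.0, -1.0]]
ft_force: [0.3, -0.3, 0.8]
finger_gap: 0.0005
gripper_force: 0.0
```

Request:
jog_arm --moves '[[[0,0,-0.03,0,0,0,0],[0,0,-0.03,0,0,0,0],[0,0,0,0,0,0,0]]]'

```text
t: 18.35
tcp_pos: [0.4612, 0.0001, 0.2469]
orientation: [[0.982, 0.189, 0.0], [0.189, -0.982, -0.001], [0.0, 0.001, -1.0]]
ft_force: [-3.4, 0.1, 10.2]
finger_gap: 0.0004
gripper_force: 5.3
```

Request:
jog_arm --moves '[[[0,0,0.2,0,0,0,0],[0,0,0.4,0,0,0,0],[0,0,0.4,0,0,0,0],[-0.2,-0.3,0.3,0,0,0,0],[0,-0.3,0.2,0,0,0,0],[0,0,0,0,0,0,0],[0,0,0,0,0,0,0]]]'

```text
t: 19.23
tcp_pos: [0.4369, -0.0717, 0.4257]
orientation: [[0.982, 0.189, -0.0], [0.189, -0.982, 0.0], [-0.0, -0.0, -1.0]]
ft_force: [1.0, 0.1, -0.3]
finger_gap: 0.0007
gripper_force: 0.0
```

```bash
python3 - <<'E'
from h import *
look('wrist','w12');look('side','s5',1.4)
o=np.array([.5242,.0735]);ex=np.array([.982,.189]);ey=np.array([-.189,.982])
for n in('s5','w12'):
    f=np.load(n+'.npz');K=f['mtx'];T=f['world_from_camera'];d=f['d']
    v,u=np.mgrid[0:420,0:560];uv=np.stack([u,v,1+0*u],-1).reshape(-1,3)
    P=(np.linalg.inv(K)@uv.T*d.reshape(-1)).T@T[:3,:3].T+T[:3,3]
    c=np.c_[(P[:,:2]-o)@ex,(P[:,:2]-o)@ey,P[:,2]];ok=d.reshape(-1)>0
    for a in(-.12,-.06,0,.06,.12):
        m=ok&(abs(c[:,0]-a)<.008)&(abs(c[:,1])>.05)&(abs(c[:,1])<.17)&(c[:,2]<.15)
        if m.sum()>5: print(n,a,np.round(np.percentile(c[m,2],[10,50,90]),4))
E
```

```text
19.225 [ 0.4369 -0.0717  0.4257] [[0.9819, 0.1893, -0.0003], [0.1893, -0.9819, 0.0002], [-0.0003, -0.0003, -1.0]] 0.0006579799315251014
19.275 [ 0.4369 -0.0713  0.4254] [[0.9817, 0.1904, -0.0011], [0.1904, -0.9817, 0.0005], [-0.001, -0.0007, -1.0]] 0.0005337444297949451
s5 -0.12 [0.0034 0.0551 0.0583]
s5 -0.06 [0.0541 0.0565 0.0588]
s5 0 [0.0543 0.0565 0.0592]
s5 0.06 [0.0543 0.0566 0.059 ]
s5 0.12 [0.0545 0.0566 0.059 ]
w12 -0.12 [0.0555 0.0564 0.0575]
w12 -0.06 [0.0554 0.0564 0.0574]
w12 0 [0.0552 0.0563 0.0574]
w12 0.06 [0.0552 0.0562 0.0573]
```

View pics/s5.png

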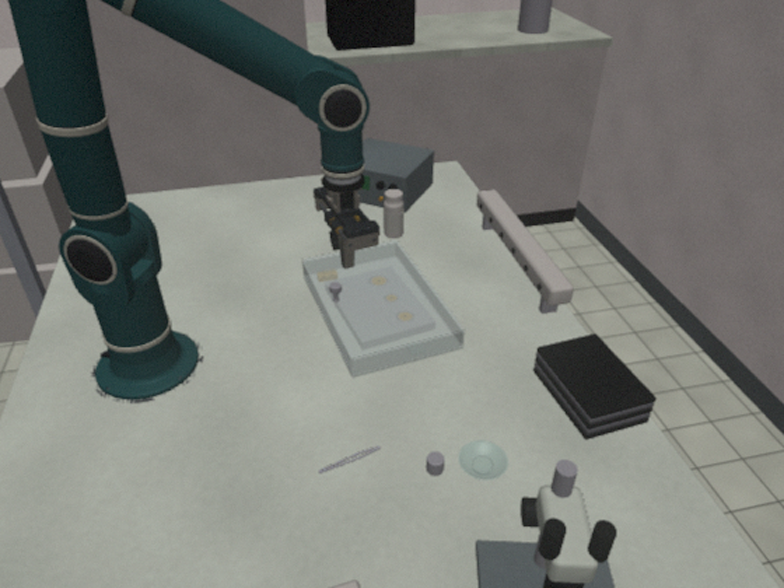

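The lid is flat at z = 56 mm, so it is shut. The cans are still in their pockets and the arm is clear.

```bash
python3 -c "
from workcell import bot
print(bot.close_job())"
```

```text
the job is handed in; nothing more can be done
None
```

The three cans lie in the pockets of their own sizes and the lid is shut flat on the rim. No bystander was seen to move, and I handed the job in at about 19 s; the judge's verdict was not returned.

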